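# Wind the buffet timer past its top mark and back to the marker

### The job

Set the clockwork timer for the hot dishes: grip its bar-shaped handle and wind the dial clockwise from wherever it stands until its white pointer line is clearly past the top mark (the broad bar at the end of the scale), hold it there for a moment, then turn it back anticlockwise until the pointer is lined up with the small steel marker tab beside the dial, and let go. Leave the marker tab, the thermostat's round knob and everything else on the table as they are.

Things in the scene. Friction and masses are not known exactly. Their poses are not given: they have to be found in the camera images.
- timer: the timer's fixed steel desk housing, 123 mm deep (x), 136 mm wide (y), left or right of the middle, turned up to 20 degrees. Its top is a flat face sloping up at 25 degrees towards +x, away from the robot: 46 mm high at the near edge, 104 mm at the far edge. Origin: centre of the underside, z up. The dial's axis leaves the face's centre, 75 mm above the origin, at right angles to the face
- timer_face: the fixed white scale disc of the timer on that face, 124 mm across, 2.5 mm high. Origin: centre of the disc, on the face and on the dial's axis; z out of the face (25 degrees from vertical, leaning towards the robot), x uphill. 13 black strokes at 48 to 61 mm from the axis; the one at the clockwise end of the scale is a broad 7 mm bar, the top mark
- dial_grip (a point): grip point on the dial's axis, 36 mm above the face. z: the axis, out of the face; x: along the bar handle towards the end with the white pointer line (turns with the dial). The black dial is a disc 72 mm across, its top 12 mm above the face, with an upright bar across it: 60 mm long (x), 16 mm thick (y), from 12 to 48 mm above the face
- dial (a joint): angle of the dial in rad, 0 at the zero stroke, growing clockwise seen looking at the face; top mark at 3.0, hard stop at 3.4. The pointer stands at 1.5 minus this value, counted anticlockwise in the face from uphill (timer_face x). Friction and a spring resist winding with 0.12 to 0.19 N m; it stays where it is let go. Winding it up takes more than one grasp
- marker (a joint): where the steel marker tab stands, on the same angle scale as the dial: pointer and tab are lined up when both joint values are equal. Set between 1.0 and 2.0; turns with light friction if pushed.
- marker_tab (a point): the steel marker tab: a small dark steel tab, 8 mm wide, from 37 to 48 mm from the dial's axis, next to the dial's rim, standing up to 10 mm above the face; this point is near its outer end. Its x axis points outwards from the dial's axis.
- thermostat: a second fixed steel desk housing of the same shape and size as the timer's, with a round fluted knob; not to be used. It takes the other of the two places, left or right. Origin: centre of the underside.
- thermo_rim (a point): point on the rim of the thermostat's knob (round, 60 mm across, 28 mm high over its sloping face) at its white line; moves if the knob is turned
- salt: white ceramic salt shaker, 44 mm across, 85 mm tall, loose; origin at its underside
- mill: dark wooden pepper mill, 48 mm across, 120 mm tall, loose; origin at its underside
- spoon: steel serving spoon 240 mm long lying flat in front of the robot, loose; origin in its middle, x along it
- mug: white mug, 80 mm across, 90 mm tall, handle on its +y side, loose; origin at its underside
- jar: amber glass jar with steel cap, 68 mm across, 100 mm tall, loose; origin at its underside
- bowls: stack of white bowls, 127 mm across, 77 mm tall, loose; origin at its underside
- cutlery: clear cup, 80 mm across at the rim and 110 mm tall, full of white plastic cutlery up to about 180 mm, loose; origin at its underside

How it is judged (in metres and radians):
On the way:
1. the dial is wound past its top mark (value of joint dial above 3.05 rad), for 0.2 s.
At the end, for the whole second after the job is handed in: the dial has been wound past the top mark (above 3.05 rad for 0.2 s), and then its pointer is within 0.1 rad of the marker tab and the dial is at rest (angle between the x axis of dial_grip and the x axis of marker_tab, either way round below 0.1 rad and value of joint dial between 0.7 and 2.3 rad and velocity of joint dial between -0.05 and 0.05 rad/s); the robot touches nothing.
It fails at once if the marker tab is shifted by more than 6 mm (distance of marker_tab from where it was at the start of the episode above 0.006 m).
It fails at once if the thermostat's knob is turned (its rim by more than 8 mm) (distance of thermo_rim from where it was at the start of the episode above 0.008 m).
It fails at once if a bystander is moved by more than 30 mm (distance of any of salt, mill, spoon, mug, jar, bowls, cutlery from where it was at the start of the episode above 0.03 m).
It also fails if it takes over 72 s, if anything falls off the work surface, if the arm or the gripper's body presses on something with over 40 N, if the wrist force passes 120 N, or if a joint passes its speed limit or range.

### The arm

A 6-joint arm with a two-finger parallel gripper is mounted at the origin on the work surface. World frame = base frame: x ahead of the robot, y to its left, z up, the work surface at z = 0. Lengths are in m, angles in degrees, forces in N, time in s.
With the tool pointing down it reaches from about 0.4 to 0.825 m from the base axis. Payload 7 kg.
Tool frame: the origin (TCP) lies at the very end of the fingers, on their centre line; the grasp point (between the pads) lies 19 mm behind it (hold_point_z is the distance from the TCP to the grasp point, in m); x points along the fingers, y is the direction in which the jaws open and shut, and the axes are right-handed (so a half turn about x gives the same grasp; the last joint's range is limited). The gripper opens to 88 mm and grips with 3 to 60 N. Pads are 19 mm wide; open, the fingers measure 130 mm over their backs; the gripper's body (78 mm by 193 mm) begins 47 mm behind the grasp point.
Start: joints at [86.236, 20.546, 0.682, 0, -70.136, -16.507], TCP at [0.234, 0.633, 0.227] pointing down, gripper open.
Joint ranges: [-176.03, 176.03], [-82.01, 121.73], [-58.28, 71.71], [-173.87, 95.51], [-174.79, -0.11], [-173.66, 173.66]. Speed limits (degrees/s): [136.94, 136.94, 172.46, 180, 180, 180].

### API

Orientations are given as [roll, pitch, yaw] about the fixed x, y, z axes, in that order (R = Rz(yaw) Ry(pitch) Rx(roll)).
In Python, from plant import * gives the robot as it stands.
- The arm moves only by the shell command python3 -m crank 'ROWS'. ROWS is a JSON object of lists of equal length, an entry for each row: "delta_pos": the shift along the tool's x, y, z in m, a list of three; "turn": the turn, a rotation vector about the tool's x, y, z in degrees, a list of three; "grip": the opening, from 0 (shut) to 1 (fully open). A call has 1 to 12 rows; each row is the pose to reach, as a shift and turn from the pose commanded when the call began, along the tool's axes at that moment; what a row does not reach only later rows make up. A row lasts 1/12 s, in which the tool goes at most 41.7 mm and 7.16 degrees, less where a joint would pass 70% of its speed; a pose out of reach is approached as far as the arm can. A call with a gripper value outside its range is refused whole. The fingers move at their own pace and stop on an object; the grip force is fixed at half the most. Time passes only in rows, so rows that repeat a pose let the fingers close. It gives the time, the measured TCP pose, the force and the opening at its end, in the units of the state.
- get_obs(): the state, without advancing time (a new reading comes with each control period).
- snapshot(name): name is "side" or "top"; returns a dict with "pixels" (400x640x3 uint8, blue, green, red), "range_z" (400x640 float32, m along the optical axis (not along the pixel's ray), 0 where there is no reading), "camera_matrix" (3x3 intrinsics, pixels), "k1" (the pictures are not rectified: a ray, as slopes to the right and down, at radius r is drawn at 1 + k1 r^2 times it, then the intrinsics apply), "eye" and "rotation" of the camera in the world. Camera axes: x right, y up, looking along -z (the intrinsics and any distortion apply to the point x, -y, -z); pixel columns grow to the right and rows downward; lengths in m; the calibration is good to about 2 mm. A picture is of the moment at which its call begins.
- close_job(): hands the job in, once; it reports no verdict.
The state is a dict: "clock": time; "joint_pos": joint angles; "qvel": joint speeds; "tau": joint torques, N m; "tool_pos": TCP position; "orientation": TCP orientation; "force": force on the tool from outside, world axes, zero at the start; "moment": the same for the moment, N m; "opening": finger opening in m.
Only numpy, scipy, OpenCV 4.12 (cv2) and the standard library are available. Lean on these libraries where they do the work, as an engineer would, in place of code of your own. Each camera call takes 0.05 s, during which the arm holds its last target. There are 200 camera calls.

## Working session

There is one attempt and no reset: what is moved stays moved. The work goes in short steps, Python scripts to look and compute and a shell command to move; the robot and the scene stay as the last step left them, time stands still between calls to the robot, and variables do not carry over. Pictures are saved under pics/ and viewed, about 8 in all and at most 12, crops included, and the job is handed in when it is done.

```bash
ls; mkdir -p pics; cat > h.py <<'E'
from plant import *
import numpy as np, cv2
from scipy.spatial.transform import Rotation as Rn
def cloud(s):
    K=np.array(s["camera_matrix"]);h,w=s["range_z"].shape
    u,v=np.meshgrid(np.arange(w),np.arange(h))
    r=rays(s,np.stack([u.ravel(),v.ravel()],1).astype(float))
    P=r*s["range_z"].ravel()[:,None]
    return (P@np.array(s["rotation"]).T+np.array(s["eye"])).reshape(h,w,3)
def rays(s,px):  # camera-frame rays with unit depth
    K=np.array(s["camera_matrix"])
    d=cv2.undistortPoints(np.asarray(px,float).reshape(-1,1,2),K,np.array([s["k1"],0,0,0.])).reshape(-1,2)
    return np.stack([d[:,0],-d[:,1],-np.ones(len(d))],1)
E
python3 - <<'E'
from h import *
print(get_obs())
for n in("top","side"):
    s=snapshot(n);cv2.imwrite(f"pics/{n}0.png",s["pixels"]);print(n,s["eye"],s["rotation"],s["camera_matrix"],s["k1"])
    np.savez(f"{n}0.npz",**{k:np.array(v) for k,v in s.items()})
E
```

```text
pics
{'clock': 0.0, 'joint_pos': array([ 8.62372754e+01,  2.05904266e+01,  6.32557429e-01, -1.93434853e-02,
       -7.01377038e+01, -1.65059622e+01]), 'qvel': array([-0.04486923,  0.01670093,  0.04132672, -0.01643637,  0.02977662,
        0.12404518]), 'tau': array([-2.83019544e-04, -5.82716095e+01,  2.93039292e+01,  6.99648678e+00,
        6.81288730e-03, -1.68359693e-04]), 'tool_pos': array([0.23370491, 0.63270618, 0.2256273 ]), 'orientation': array([  95.73483984,   89.90271193, -104.54043423]), 'force': array([-0.37319044,  0.2914182 , -0.02789816]), 'moment': array([0.03594259, 0.01317947, 0.06723039]), 'opening': 0.08774526120791824}
top [ 4.18854963e-01 -4.54272100e-04  1.16645263e+00] [  8.95583975  -0.11190521 -89.07184411] [[447.59200003   0.         331.70352875]
 [  0.         447.59200003 197.94251919]
 [  0.           0.           1.        ]] -0.03296902625160749
side [ 0.20449133 -0.48516042  0.83055058] [ 38.74786793  -0.81396682 -38.26882081] [[389.67241774   0.         327.28625929]
 [  0.         389.67241774 193.77951237]
 [  0.           0.           1.        ]] -0.04857546083618327
```

View pics/top0.png

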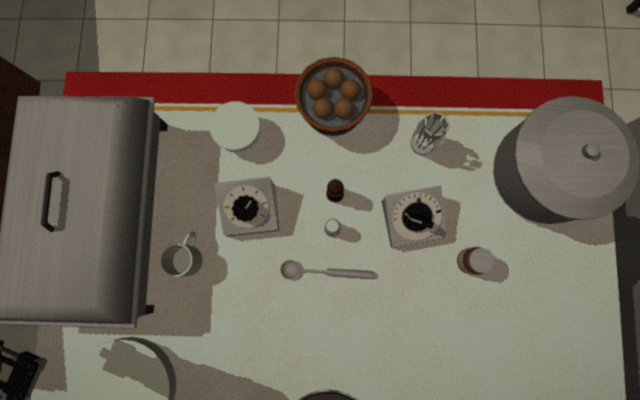

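View pics/side0.png

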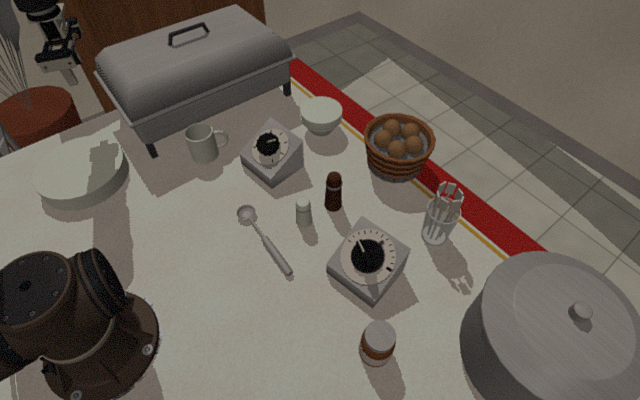

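Timer is on the right (top ≈(417,215), side ≈(368,257)); thermostat on the left (top ≈(247,207)). Enlarging the timer in both views.

```bash
sed -i 's/np.array(s\["rotation"\]).T/Rn.from_euler("xyz",s["rotation"],degrees=True).as_matrix().T/' h.py
python3 - <<'E'
from h import *
T=dict(np.load("top0.npz"));S=dict(np.load("side0.npz"))
a=cv2.resize(T["pixels"][180:255,380:455],(400,400),interpolation=cv2.INTER_CUBIC)
b=cv2.resize(S["pixels"][215:305,323:413],(400,400),interpolation=cv2.INTER_CUBIC)
cv2.imwrite("pics/crop0.png",cv2.convertScaleAbs(np.hstack([a,b]),alpha=1.4))
for s,(u,v) in((T,(417,215)),(S,(368,257))):
    P=cloud(s); print(P[v,u],P[v-5,u+12], P[300 if s is T else 200,300])
# face plane and housing in top view
P=cloud(T);m=(P[...,2]>.04)&(P[...,2]<.11);m[:,:375]=0;m[:,460:]=0;m[:175]=0;m[260:]=0
n,l,st,c=cv2.connectedComponentsWithStats(m.astype(np.uint8));i=1+np.argmax(st[1:,4]);q=P[l==i]
print(st[i],q.min(0),q.max(0))
w=np.linalg.lstsq(np.c_[q[:,:2],np.ones(len(q))],q[:,2],rcond=None)[0]
for _ in range(8):
    r=q[:,2]-np.c_[q[:,:2],np.ones(len(q))]@w;k=abs(r)<.004;w=np.linalg.lstsq(np.c_[q[k,:2],np.ones(k.sum())],q[k,2],rcond=None)[0]
print("slope",np.degrees(np.arctan(np.hypot(w[0],w[1]))),"yaw",np.degrees(np.arctan2(w[1],w[0])),k.mean(),w)
print("rect xy",cv2.minAreaRect(q[k][:,:2].astype(np.float32)*1000))
E
```

```text
[ 0.54815244 -0.20420041  0.10573046] [ 0.56266879 -0.2364605   0.09070577] [ 0.33771569  0.07695108 -0.001652  ]
[ 0.52932294 -0.22660541  0.11790659] [ 0.56879706 -0.22502839  0.09466159] [0.51906792 0.00310894 0.08519014]
[ 383  185   63   61 2771] [ 0.47901062 -0.28554199  0.04077952] [ 0.62320087 -0.12921258  0.10999357]
slope 24.85932343065524 yaw 11.065673196409199 0.6910862504511007 [ 0.45470776  0.08892724 -0.15471958]
rect xy ((550.3020629882812, -208.1086883544922), (123.45186614990234, 137.0924072265625), 11.158282279968262)
```

View pics/crop0.png

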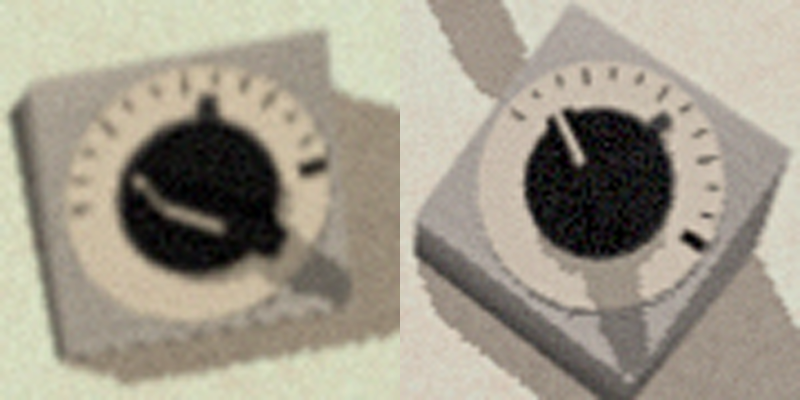

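```bash
cat >> h.py <<'E'
YAW=np.radians(11.1)
F=Rn.from_euler("zy",[11.1,-25],degrees=True).as_matrix()  # timer_face axes in world
def setF(o): 
    return np.array(o)
def onface(s,px,hgt,O):
    R=Rn.from_euler("xyz",s["rotation"],degrees=True).as_matrix()
    d=rays(s,px)@R.T; e=np.array(s["eye"])
    t=(hgt-(e-O)@F[:,2])/(d@F[:,2])
    return ((e+t[:,None]*d)-O)@F
O=np.array([.5503,-.2081,.075])
E
cat > meas.py <<'E'
from h import *
# usage: face-frame rectified picture at height h, 0.25 mm/px, uphill up, face y(left) to the left
def rect(s,h,O=O,half=70,sc=3):
    n=2*half*sc;u,v=np.meshgrid(np.arange(n),np.arange(n))
    x=(half-v/sc)/1000;y=(half-u/sc)/1000
    W=O+np.stack([x,y,0*x+h],-1)@F.T
    R=Rn.from_euler("xyz",s["rotation"],degrees=True)
    r=R.inv().as_rotvec()
    c=(W.reshape(-1,3)-np.array(s["eye"]))@R.as_matrix()
    c[:,1:]*=-1
    p=cv2.projectPoints(c.reshape(-1,1,3),np.zeros(3),np.zeros(3),np.array(s["camera_matrix"]),np.array([s["k1"],0,0,0.]))[0].reshape(n,n,2).astype(np.float32)
    return cv2.remap(s["pixels"],p[...,0],p[...,1],cv2.INTER_CUBIC)
E
python3 - <<'E'
from meas import *
T=dict(np.load("top0.npz"));S=dict(np.load("side0.npz"))
print(F)
pt=lambda a:np.array(a)*75/400+[380,180]-.4
ps=lambda a:np.array(a)*90/400+[323,215]-.4
for s,f,L in((T,pt,dict(zero=((82,209),.0025),top=((314,166),.0025),tab=((208,107),.01),tip=((138,182),.012),diskline=((165,212),.012),bartip=((170,214),.048),barmid=((222,229),.048))),
           (S,ps,dict(zero=((518,115),.0025),top=((693,240),.0025),tab=((661,124),.01),ptr_out=((556,117),.048),ptr_in=((581,163),.048)))):
    for k,(a,h) in L.items():
        a=np.array(a)-([400,0] if s is S else [0,0])
        p=onface(s,[f(a)],h,O)[0];print(k,(p*1000).round(1),"r",round(1000*np.hypot(*p[:2]),1),"value",round(1.5-np.arctan2(p[1],p[0]),3))
R=[cv2.resize(rect(s,h),(400,400)) for s,h in((T,.012),(S,.048))]
cv2.imwrite("pics/rect0.png",cv2.convertScaleAbs(np.hstack(R),alpha=1.4))
# dark tab / topmark centroid check: mean circle of white face
for s in(T,S):
    for h in(.0025,):
        r=cv2.cvtColor(rect(s,h),cv2.COLOR_BGR2LAB).astype(int); print(r[210,40],r[210,380],r[210,5])
E
```

```text
[[ 0.88935318 -0.17448416 -0.42261826]
 [ 0.19252197  0.98129266  0.        ]
 [ 0.4147122  -0.0813633   0.90630779]]
zero [ 2.  52.7  2.5] r 52.7 value -0.033
top [  3.8 -55.    2.5] r 55.1 value 3.001
tab [42.8 -9.5 10. ] r 43.8 value 1.718
tip [13.7 26.6 12. ] r 29.9 value 0.406
diskline [-2.7 16.4 12. ] r 16.6 value -0.235
bartip [ 9.2 18.5 48. ] r 20.7 value 0.388
barmid [-1.8 -3.2 48. ] r 3.7 value 3.591
zero [ 4.7 55.5  2.5] r 55.7 value 0.014
top [  2.5 -55.5   2.5] r 55.6 value 3.026
tab [ 40.3 -11.7  10. ] r 41.9 value 1.782
ptr_out [11.3 21.  48. ] r 23.8 value 0.424
ptr_in [-0.1 -2.6 48. ] r 2.6 value 3.111
[119 129 137] [ 98 128 137] [111 128 133]
[146 129 135] [ 46 131 130] [133 129 132]
```

View pics/rect0.png

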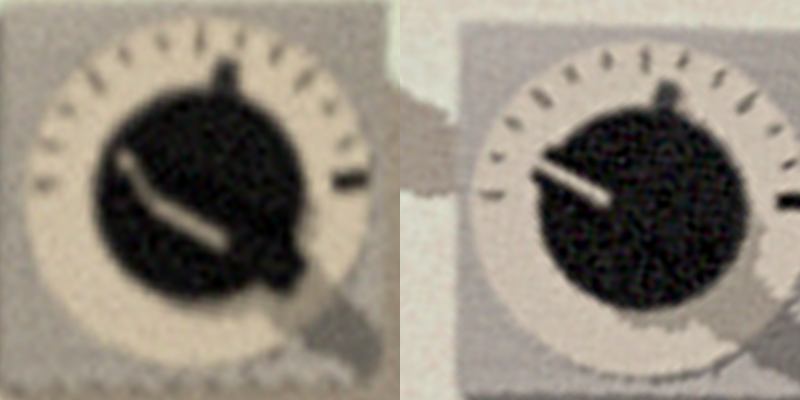

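Dial ≈0.39 rad (bar line direction agrees in both views), tab ≈1.73. Now obstacle heights, and the move to a pose above the dial.

```bash
cat >> h.py <<'E'
def target(val,hgt,flip=0,O=O,off=(0,0)):
    """tool pose gripping the bar with dial at val, TCP hgt above face"""
    phi=1.5-val; b=np.cos(phi)*F[:,0]+np.sin(phi)*F[:,1]; x=-F[:,2]; y=np.cross(F[:,2],b)*(-1 if flip else 1)
    return O+F@[off[0],off[1],hgt],np.stack([x,y,np.cross(x,y)],1)
def togo(p,R,ob=None):
    ob=ob or get_obs();R0=Rn.from_euler("xyz",ob["orientation"],degrees=True).as_matrix()
    return (R0.T@(p-ob["tool_pos"])).round(4),Rn.from_matrix(R0.T@R).as_rotvec(degrees=True).round(2)
E
python3 - <<'E'
from h import *
T=dict(np.load("top0.npz"));P=cloud(T)
for n,(u0,v0,u1,v1) in dict(mill=(322,175,346,202),salt=(322,217,342,238),cutlery=(410,110,450,158),jar=(455,245,495,277),dish=(0,90,165,330),mug=(160,230,205,280),pot=(500,95,640,225),thermo=(215,178,280,238)).items():
    q=P[v0:v1,u0:u1].reshape(-1,3);q=q[q[:,2]>.03];print(n,q.min(0).round(3),q.max(0).round(3))
print(get_obs()["tool_pos"])
R0=Rn.from_euler("xyz",get_obs()["orientation"],degrees=True).as_matrix();print(R0.round(2))
for f in(0,1):
    p,R=target(.39,.13,f);print(p,R.round(2).tolist(),togo(p,R))
E
```

```text
mill [ 0.419 -0.028  0.031] [0.631 0.015 1.166]
salt [ 0.419 -0.019  0.031] [0.542 0.019 1.166]
cutlery [ 0.419 -0.278  0.03 ] [ 0.792 -0.     1.166]
jar [ 0.41  -0.386  0.03 ] [ 0.478 -0.     1.166]
dish [ 0.279 -0.     0.031] [0.821 0.74  1.166]
mug [ 0.394 -0.     0.03 ] [0.505 0.409 1.166]
pot [ 0.419 -0.703  0.03 ] [ 0.823 -0.     1.166]
thermo [ 0.419 -0.     0.03 ] [0.637 0.285 1.166]
[0.23371666 0.63277422 0.22571674]
[[-0.   -0.35 -0.94]
 [-0.   -0.94  0.35]
 [-1.    0.   -0.  ]]
[ 0.49535963 -0.2081      0.19282001] [[0.42, -0.87, 0.24], [-0.0, 0.26, 0.96], [-0.91, -0.41, 0.11]] (array([ 0.034 ,  0.6981, -0.5368]), array([ 83.58,  12.47, -24.44]))
[ 0.49535963 -0.2081      0.19282001] [[0.42, 0.87, -0.24], [-0.0, -0.26, -0.96], [-0.91, 0.41, -0.11]] (array([ 0.034 ,  0.6981, -0.5368]), array([-93.29,  25.02,  12.76]))
```

```bash
python3 -m crank '{"delta_pos":[[-0.04,0,0],[-0.08,0,0],[-0.12,0,0],[-0.15,0,0],[-0.15,0.09,-0.064],[-0.15,0.12,-0.085],[-0.15,0.15,-0.106],[-0.15,0.18,-0.127],[-0.15,0.21,-0.148],[-0.15,0.24,-0.17],[-0.15,0.27,-0.19],[-0.15,0.3,-0.21]],"turn":[[0,0,0],[0,0,0],[0,0,0],[0,0,0],[5,0,0],[10,0,0],[15,0,0],[20,0,0],[25,0,0],[30,0,0],[35,0,0],[40,0,0]],"grip":[1,1,1,1,1,1,1,1,1,1,1,1]}'
python3 - <<'E'
from h import *
p,R=target(.39,.24);print(p,togo(p,R),get_obs()["joint_pos"])
E
```

```text
clock: 1.1
tool_pos: [0.3189, 0.3087, 0.3763]
orientation: [102.4, 90.0, -138.1]
force: [1.0, 0.4, 0.7]
opening: 0.0876
[ 0.44887162 -0.2081      0.29251387] (array([ 0.0838,  0.1414, -0.5137]), array([ 44.08,   3.16, -25.45])) [ 6.96634599e+01 -5.84652894e+00 -1.11560683e+01 -5.18249973e-03
 -8.47002763e+01 -4.01572405e+01]
```

```bash
python3 -m crank '{"delta_pos":[[0,0.012,-0.04],[0,0.023,-0.08],[0,0.035,-0.12],[0,0.046,-0.16],[0,0.058,-0.2],[0.01,0.069,-0.24],[0.02,0.081,-0.28],[0.03,0.092,-0.32],[0.04,0.104,-0.36],[0.05,0.116,-0.4],[0.06,0.127,-0.44],[0.07,0.138,-0.48]],"turn":[[4,0.3,-2],[8,0.6,-5],[12,0.9,-7],[16,1.2,-9],[20,1.5,-12],[24,1.8,-14],[28,2,-16],[32,2.3,-18],[36,2.6,-21],[40,3,-23],[44,3.2,-25.4],[44,3.2,-25.4]],"grip":[1,1,1,1,1,1,1,1,1,1,1,1]}'
python3 - <<'E'
from h import *
p,R=target(.39,.14);print(p,togo(p,R),get_obs()["joint_pos"],get_obs()["force"])
E
```

```text
clock: 2.1
tool_pos: [0.4318, -0.1636, 0.3091]
orientation: [-74.7, 64.9, 0.0]
force: [-0.5, 1.2, 1.0]
opening: 0.0875
[ 0.49113344 -0.2081      0.20188309] (array([ 0.1223, -0.0196, -0.0409]), array([0.03, 0.06, 0.13])) [  6.07643179 -19.08214015 -34.96500746   3.38437087 -49.146468
 -22.99566922] [-0.54583618  1.24454881  0.96816745]
```

+turn about tool x is −j6; winding 160° from j6=−23 would hit the limit, so I flip the grasp by −180° first (j6 → ≈+157), giving enough range for a single wind.

```bash
python3 -m crank '{"delta_pos":[[0,0,0],[0,0,-0.02],[0,-0.02,-0.041],[0,-0.02,-0.041],[0,-0.02,-0.041],[0,-0.02,-0.041],[0,-0.02,-0.041],[0,-0.02,-0.041],[0,-0.02,-0.041],[0,-0.02,-0.041],[0,-0.02,-0.041],[0,-0.02,-0.041]],"turn":[[-7,0,0],[-14,0,0],[-21,0,0],[-28,0,0],[-35,0,0],[-42,0,0],[-49,0,0],[-56,0,0],[-63,0,0],[-70,0,0],[-77,0,0],[-84,0,0]],"grip":[1,1,1,1,1,1,1,1,1,1,1,1]}'
python3 -m crank '{"delta_pos":[[0,0,0],[0,0,0],[0,0,0],[0,0,0],[0,0,0],[0,0,0],[0,0,0],[0,0,0],[0,0,0],[0,0,0],[0,0,0],[0,0,0]],"turn":[[-7,0,0],[-14,0,0],[-21,0,0],[-28,0,0],[-35,0,0],[-42,0,0],[-49,0,0],[-56,0,0],[-63,0,0],[-70,0,0],[-77,0,0],[-84,0,0]],"grip":[1,1,1,1,1,1,1,1,1,1,1,1]}'
python3 -m crank '{"delta_pos":[[0,0,0],[0,0,0],[0,0,0]],"turn":[[-7,0,0],[-12,0,0],[-12,0,0]],"grip":[1,1,1]}'
python3 - <<'E'
from h import *
p,R=target(.39,.017,1);print(p,togo(p,R),get_obs()["joint_pos"],get_obs()["force"])
S=snapshot("side");cv2.imwrite("pics/side1.png",S["pixels"][100:340,230:550].repeat(2,0).repeat(2,1))
E
```

```text
clock: 3.1
tool_pos: [0.4416, -0.2057, 0.3131]
orientation: [-157.8, 65.1, 0.2]
force: [0.4, 0.5, -0.1]
opening: 0.088
clock: 4.1
tool_pos: [0.4416, -0.2057, 0.3131]
orientation: [118.2, 65.1, 0.2]
force: [0.7, -0.8, 0.2]
opening: 0.0876
clock: 4.35
tool_pos: [0.4415, -0.2057, 0.3131]
orientation: [106.4, 65.1, 0.2]
force: [0.6, 0.4, -0.5]
opening: 0.0877
[ 0.54311549 -0.2081      0.09040723] (array([ 0.2448, -0.0007,  0.0032]), array([-0.84, -0.07,  0.14])) [ -2.91510296 -14.83951157 -29.67526688  -1.72551229 -50.32333794
 167.60520217] [ 0.64721257  0.35404812 -0.50296621]
```

View pics/side1.png

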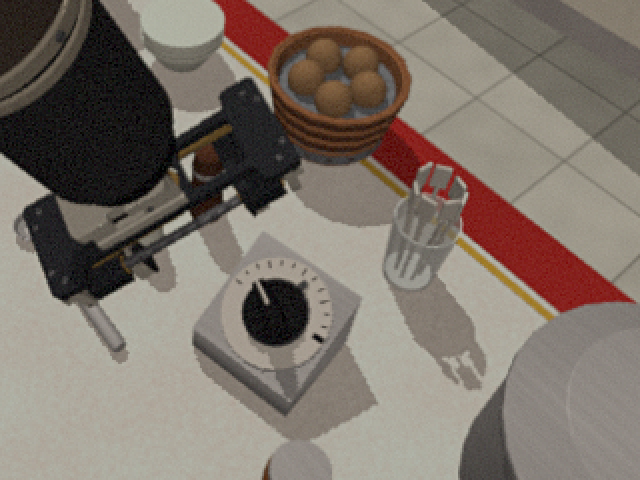

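Jaws straddle the bar direction as planned (pointer up-left at (265,290), dial centre (275,312)). Descend and grip.

```bash
python3 -m crank '{"delta_pos":[[0.03,0,0.003],[0.06,0,0.003],[0.09,0,0.003],[0.12,0,0.003],[0.145,0,0.003],[0.17,0,0.003],[0.19,0,0.003],[0.21,0,0.003],[0.225,0,0.003],[0.235,0,0.003],[0.243,0,0.003],[0.243,0,0.003]],"turn":[[-0.8,0,0],[-0.8,0,0],[-0.8,0,0],[-0.8,0,0],[-0.8,0,0],[-0.8,0,0],[-0.8,0,0],[-0.8,0,0],[-0.8,0,0],[-0.8,0,0],[-0.8,0,0],[-0.8,0,0]],"grip":[1,1,1,1,1,1,1,1,1,1,1,1]}'
python3 -m crank '{"delta_pos":[[0,0,0],[0,0,0],[0,0,0],[0,0,0],[0,0,0],[0,0,0],[0,0,0],[0,0,0],[0,0,0],[0,0,0],[0,0,0],[0,0,0]],"turn":[[0,0,0],[0,0,0],[0,0,0],[0,0,0],[0,0,0],[0,0,0],[0,0,0],[0,0,0],[0,0,0],[0,0,0],[0,0,0],[0,0,0]],"grip":[0.6,0.4,0.3,0.2,0.1,0,0,0,0,0,0,0]}'
python3 - <<'E'
from h import *
ob=get_obs();print(ob["joint_pos"],ob["force"],ob["moment"],togo(*target(.39,.017,1)))
E
```

```text
clock: 5.4
tool_pos: [0.5433, -0.2082, 0.0913]
orientation: [105.9, 65.2, 0.2]
force: [-0.5, -0.3, -0.3]
opening: 0.0875
clock: 6.4
tool_pos: [0.543, -0.2082, 0.0924]
orientation: [105.8, 65.1, 0.2]
force: [-0.1, -0.1, -0.3]
opening: 0.0165
[ -2.58625209   9.29426346 -39.33407162  -4.15292305 -16.57954217
 170.76228571] [-0.07009677 -0.14887339 -0.30538417] [-0.25591806  1.88438477 -0.142001  ] (array([ 0.0018, -0.0008,  0.0001]), array([-0.26, -0.06,  0.16]))
```

```bash
python3 -m crank '{"delta_pos":[[0,0,0],[0,0,0],[0,0,0],[0,0,0],[0,0,0],[0,0,0],[0,0,0],[0,0,0],[0,0,0],[0,0,0],[0,0,0],[0,0,0]],"turn":[[3,0,0],[6,0,0],[9,0,0],[12,0,0],[15,0,0],[18,0,0],[21,0,0],[24,0,0],[27,0,0],[30,0,0],[33,0,0],[36,0,0]],"grip":[0,0,0,0,0,0,0,0,0,0,0,0]}'
python3 - <<'E'
from h import *
ob=get_obs();print(ob["joint_pos"],ob["force"],ob["moment"],togo(*target(.39+np.radians(36),.017,1)))
S=snapshot("side");cv2.imwrite("pics/side2.png",S["pixels"][160:340,240:480].repeat(2,0).repeat(2,1))
E
```

```text
clock: 7.4
tool_pos: [0.5448, -0.2089, 0.0932]
orientation: [141.7, 65.0, 0.1]
force: [6.7, -10.4, -3.3]
opening: 0.0167
[ -2.62587958   9.34618416 -39.24025297  -4.05433268 -16.4697318
 134.63607552] [  6.71072342 -10.42281137  -3.29407896] [-3.1048385   0.74597739 -1.18132674] (array([ 0.0018, -0.0023,  0.0016]), array([-0.33, -0.03,  0.03]))
```

View pics/side2.png

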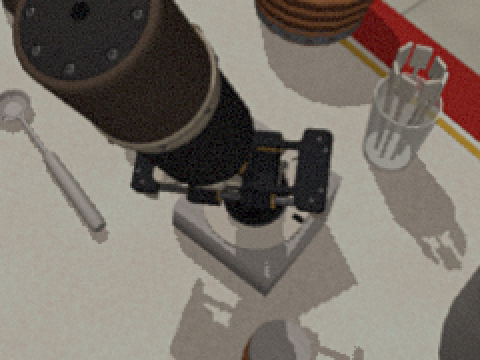

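Handle is turning in the grasp; lateral force 12 N indicates ~2 mm axis offset. I shift with the force and wind on.

```bash
python3 -m crank '{"delta_pos":[[0,0.001,-0.001],[0,0.0015,-0.0015],[0,0.0015,-0.0015],[0,0.0015,-0.0015],[0,0.0015,-0.0015],[0,0.0015,-0.0015],[0,0.0015,-0.0015],[0,0.0015,-0.0015],[0,0.0015,-0.0015],[0,0.0015,-0.0015],[0,0.0015,-0.0015],[0,0.0015,-0.0015]],"turn":[[0,0,0],[0,0,0],[4,0,0],[8,0,0],[12,0,0],[16,0,0],[20,0,0],[24,0,0],[28,0,0],[32,0,0],[36,0,0],[40,0,0]],"grip":[0,0,0,0,0,0,0,0,0,0,0,0]}'
python3 - <<'E'
from h import *
ob=get_obs();print(ob["joint_pos"][5],ob["force"],ob["moment"],togo(*target(.39+np.radians(76),.017,1)))
R0=Rn.from_euler("xyz",ob["orientation"],degrees=True).as_matrix();print("tool force",R0.T@ob["force"])
E
```

```text
clock: 8.45
tool_pos: [0.546, -0.211, 0.0937]
orientation: [-178.4, 65.0, -0.1]
force: [7.7, -27.4, -9.8]
opening: 0.017
94.59577320812792 [  7.69214653 -27.44365641  -9.81317668] [-8.74953756  0.73899403 -3.63959637] (array([ 0.0017, -0.0028,  0.0041]), array([-0.44,  0.04, -0.06]))
tool force [12.17270445 27.33152926 -3.66532492]
```

```bash
python3 -m crank '{"delta_pos":[[-0.001,0.001,0],[-0.001,0.002,0],[-0.001,0.003,0],[-0.001,0.0035,0],[-0.001,0.0035,0]],"turn":[[0,0,0],[0,0,0],[0,0,0],[0,0,0],[0,0,0]],"grip":[0,0,0,0,0]}'
python3 - <<'E'
from h import *
ob=get_obs();print(ob["joint_pos"][5],ob["force"],ob["moment"],togo(*target(.39+np.radians(76),.017,1)))
R0=Rn.from_euler("xyz",ob["orientation"],degrees=True).as_matrix();print("tool force",R0.T@ob["force"])
E
```

```text
clock: 8.87
tool_pos: [0.5459, -0.2117, 0.0939]
orientation: [-178.2, 65.1, 0.3]
force: [9.6, -1.0, -11.8]
opening: 0.017
95.87493983966736 [  9.6462468   -0.9930474  -11.77109343] [0.3374926  0.19073977 0.23008644] (array([ 0.002 , -0.0035,  0.0041]), array([-0.25,  0.06,  0.1 ]))
tool force [14.73898648  0.917213   -3.80996834]
```

Axis found to be ≈(−0.9, −3.5) mm off my estimate in the face; I regrasp here, centred along the bar (+5 mm tool z).

```bash
python3 -m crank '{"delta_pos":[[0,0,0],[0,0,0],[0,0,0],[0,0,0.002],[0.001,0,0.004],[0.001,0,0.005],[0.001,0,0.005],[0.001,0,0.005],[0.001,0,0.005],[0.001,0,0.005],[0.001,0,0.005],[0.001,0,0.005]],"turn":[[0,0,0],[0,0,0],[0,0,0],[0,0,0],[0,0,0],[0,0,0],[0,0,0],[0,0,0],[0,0,0],[0,0,0],[0,0,0],[0,0,0]],"grip":[0.4,0.5,0.5,0.5,0.5,0.4,0.3,0.2,0.1,0,0,0]}'
python3 -m crank '{"delta_pos":[[0,0,0],[0,0,0],[0,0,0],[0,0,0],[0,0,0],[0,0,0],[0,0,0],[0,0,0],[0,0,0],[0,0,0],[0,0,0],[0,0,0]],"turn":[[0,0,0],[0,0,0],[4,0,0],[8,0,0],[12,0,0],[16,0,0],[20,0,0],[24,0,0],[28,0,0],[32,0,0],[36,0,0],[40,0,0]],"grip":[0,0,0,0,0,0,0,0,0,0,0,0]}'
python3 - <<'E'
from h import *
ob=get_obs();print(ob["joint_pos"][5],ob["force"],ob["moment"],togo(*target(.39+np.radians(116),.017,1)))
R0=Rn.from_euler("xyz",ob["orientation"],degrees=True).as_matrix();print("tool force",R0.T@ob["force"])
E
```

```text
clock: 9.87
tool_pos: [0.5409, -0.2117, 0.0915]
orientation: [-178.2, 65.1, 0.2]
force: [-0.3, 0.8, 1.7]
opening: 0.0169
clock: 10.87
tool_pos: [0.5412, -0.2111, 0.0917]
orientation: [-138.0, 65.1, 0.3]
force: [-1.6, 8.4, 3.6]
opening: 0.0167
55.87098362381019 [-1.58811541  8.37380694  3.63850758] [3.33332705 0.97484257 1.7603357 ] (array([ 0.002, -0.003,  0.001]), array([-0.41,  0.13,  0.06]))
tool force [-3.94940701 -6.32078785  5.5073874 ]
```

```bash
python3 -m crank '{"delta_pos":[[0,-0.001,0.001],[0,-0.001,0.001],[0,-0.001,0.001],[0,-0.001,0.001],[0,-0.001,0.001],[0,-0.001,0.001],[0,-0.001,0.001],[0,-0.001,0.001],[0,-0.001,0.001],[0,-0.001,0.001],[0,-0.001,0.001],[0,-0.001,0.001]],"turn":[[4,0,0],[8,0,0],[12,0,0],[16,0,0],[20,0,0],[24,0,0],[28,0,0],[32,0,0],[36,0,0],[40,0,0],[44,0,0],[46,0,0]],"grip":[0,0,0,0,0,0,0,0,0,0,0,0]}'
python3 -m crank '{"delta_pos":[[0,0,0],[0,0,0],[0,0,0],[0,0,0],[0,0,0],[0,0,0]],"turn":[[0,0,0],[0,0,0],[0,0,0],[0,0,0],[0,0,0],[0,0,0]],"grip":[0,0,0,0,0,0]}'
python3 - <<'E'
from h import *
ob=get_obs();print(ob["joint_pos"][5],ob["force"],ob["moment"],togo(*target(3.2,.017,1)))
T=snapshot("top");S=snapshot("side")
a=cv2.resize(T["pixels"][170:260,370:460],(400,400),interpolation=cv2.INTER_CUBIC)
b=cv2.resize(S["pixels"][215:305,323:413],(400,400),interpolation=cv2.INTER_CUBIC)
cv2.imwrite("pics/wound.png",cv2.convertScaleAbs(np.hstack([a,b]),alpha=1.6))
E
```

```text
clock: 11.87
tool_pos: [0.5418, -0.2106, 0.0921]
orientation: [-92.1, 65.0, 0.2]
force: [3.3, -0.0, 1.0]
opening: 0.016
clock: 12.37
tool_pos: [0.5418, -0.2106, 0.0921]
orientation: [-92.3, 65.0, 0.2]
force: [5.2, -1.8, 0.5]
opening: 0.0159
9.642914191536963 [ 5.19258262 -1.82428892  0.50923366] [ 0.0358283  -0.27129421 -0.02149379] (array([ 0.0021, -0.0006,  0.0024]), array([-1.19,  0.07,  0.04]))
```

View pics/wound.png

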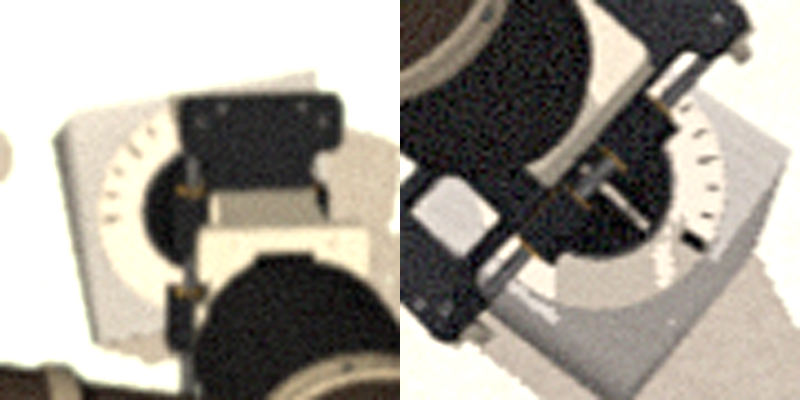

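The side view shows the pointer line from (605,185) to (648,230), near/past the top mark bar at (693,240). Quantify.

```bash
python3 - <<'E'
from h import *
S=dict(np.load("side0.npz"))
ps=lambda a:np.array(a,float)*90/400+[323-90,215]-.4
Q=O+F@[-.0009,-.0035,0]
a,b=onface(S,[ps((605,185)),ps((648,230))],.048,Q);d=b-a
print(a,b,1.5-np.arctan2(d[1],d[0]))
a,b=onface(S,[ps((556,117)),ps((581,163))],.048,Q);d=a-b
print("start",1.5-np.arctan2(d[1],d[0]))
print("tool-derived",3.2+np.radians(1.19)*1)
E
```

```text
[-0.00135568 -0.01489715  0.048     ] [-0.00723535 -0.04406956  0.048     ] 3.2696808452396344
start 0.3811491719577942
tool-derived 3.2207694180987327
```

```bash
python3 -m crank '{"delta_pos":[[0,0,0],[0,0,0],[0,0,0],[0,0,0],[0,0,0],[0,0,0],[0,0,0],[0,0,0],[0,0,0],[0,0,0],[0,0,0],[0,0,0]],"turn":[[-4,0,0],[-8,0,0],[-12,0,0],[-16,0,0],[-20,0,0],[-24,0,0],[-28,0,0],[-32,0,0],[-36,0,0],[-40,0,0],[-44,0,0],[-46,0,0]],"grip":[0,0,0,0,0,0,0,0,0,0,0,0]}'
python3 -m crank '{"delta_pos":[[0,0,0],[0,0,0],[0,0,0],[0,0,0],[0,0,0],[0,0,0],[0,0,0],[0,0,0],[0,0,0],[0,0,0],[0,0,0],[0,0,0]],"turn":[[-4,0,0],[-8,0,0],[-12,0,0],[-16,0,0],[-20,0,0],[-24,0,0],[-28,0,0],[-32,0,0],[-36,0,0],[-40,0,0],[-40,0,0],[-40,0,0]],"grip":[0,0,0,0,0,0,0,0,0,0,0,0]}'
python3 - <<'E'
from h import *
ob=get_obs();print(ob["joint_pos"][5],ob["force"],ob["moment"],togo(*target(1.72,.017,1)))
R0=Rn.from_euler("xyz",ob["orientation"],degrees=True).as_matrix();print("tool force",R0.T@ob["force"])
E
```

```text
clock: 13.47
tool_pos: [0.5414, -0.2109, 0.092]
orientation: [-138.5, 65.0, 0.1]
force: [2.7, -4.3, 0.7]
opening: 0.0163
clock: 14.47
tool_pos: [0.5409, -0.2114, 0.0916]
orientation: [-178.4, 65.0, 0.1]
force: [3.5, -9.3, -1.2]
opening: 0.017
95.66829305889851 [ 3.49096294 -9.31994351 -1.1656767 ] [-2.32532644  0.14196349 -1.03732721] (array([ 0.002 , -0.0033, -0.0014]), array([-0.03,  0.03,  0.04]))
tool force [ 2.52449285  9.24678389 -2.92076959]
```

```bash
python3 -m crank '{"delta_pos":[[0,0.0006,0],[0,0.0012,0],[0,0.0012,0],[0,0.0012,0],[0,0.0012,0],[0,0.0012,0],[0,0.0012,0],[-0.02,0.0012,0],[-0.05,0.0012,0],[-0.09,0.0012,0],[-0.13,0.0012,0],[-0.17,0.0012,0]],"turn":[[0,0,0],[0,0,0],[0,0,0],[0,0,0],[0,0,0],[0,0,0],[0,0,0],[0,0,0],[0,0,0],[0,0,0],[0,0,0],[0,0,0]],"grip":[0,0,0,0.5,0.6,0.6,0.6,0.6,0.6,0.6,0.6,0.6]}'
python3 -m crank '{"delta_pos":[[-0.03,0,0.02],[-0.05,0,0.05],[-0.05,0,0.08],[-0.05,-0.03,0.08],[-0.05,-0.07,0.08],[-0.05,-0.11,0.08],[-0.05,-0.15,0.08],[-0.05,-0.15,0.08]],"turn":[[0,0,0],[0,0,0],[0,0,0],[0,0,0],[0,0,0],[0,0,0],[0,0,0],[0,0,0]],"grip":[0.6,0.6,0.6,0.6,0.6,0.6,0.6,0.6]}'
python3 - <<'E'
from meas import *
T=snapshot("top");S=snapshot("side")
np.savez("top3.npz",**{k:np.array(v) for k,v in T.items()});np.savez("side3.npz",**{k:np.array(v) for k,v in S.items()})
a=cv2.resize(T["pixels"][180:255,380:455],(400,400),interpolation=cv2.INTER_CUBIC)
b=cv2.resize(S["pixels"][215:305,323:413],(400,400),interpolation=cv2.INTER_CUBIC)
cv2.imwrite("pics/back.png",cv2.convertScaleAbs(np.hstack([a,b]),alpha=1.4))
E
```

```text
clock: 15.47
tool_pos: [0.4673, -0.2118, 0.2464]
orientation: [-178.2, 65.2, 0.2]
force: [1.4, -0.9, -0.4]
opening: 0.0528
clock: 16.13
tool_pos: [0.3781, -0.0674, 0.2588]
orientation: [-178.2, 65.1, 0.2]
force: [0.7, 0.5, -1.0]
opening: 0.0523
```

View pics/back.png

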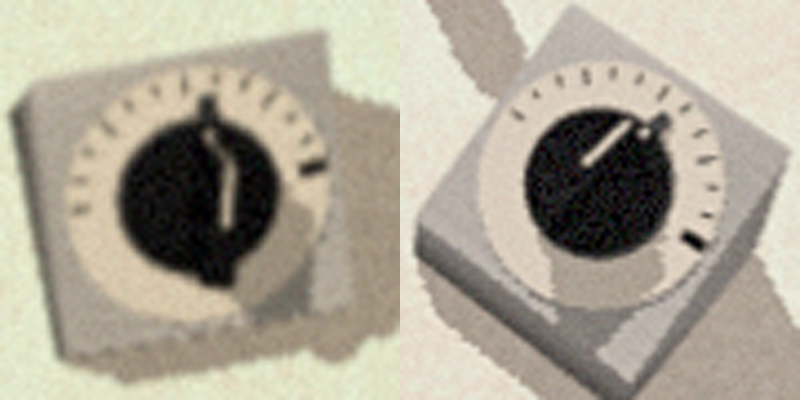

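The pointer looks aligned with the tab: top view line (226,222)–(228,165), dot (210,133), tab (208,105); side line (586,163)–(630,123), dot (644,133), tab (661,124). Measuring it by masks.

```bash
python3 - <<'E'
from meas import *
half=70;sc=3
n=2*half*sc;u,v=np.meshgrid(np.arange(n),np.arange(n));X=half-v/sc;Y=half-u/sc
for nm in("top3","side3"):
    s=dict(np.load(nm+".npz"))
    def g(h): return cv2.cvtColor(rect(s,h),cv2.COLOR_BGR2GRAY).astype(float)
    # axis in the picture: outline of the black disc not usable under the bar -> ends of the scale (+-1.5 rad, sym.)
    G=g(.0025);ang=np.arctan2(Y,X);r=np.hypot(X,Y)
    st=(G<75)&(r>50)&(r<60)
    m=st&(abs(ang+1.5)<.12);top=np.array([X[m].mean(),Y[m].mean()])
    z=(G<95)&(r>49)&(r<60)&(abs(ang-1.5)<.09);zero=np.array([X[z].mean(),Y[z].mean()])
    c=(top+zero)/2-[54.5*np.cos(1.5),0];print(nm,"topmark",top.round(1),"zero",zero.round(1),"axis",c.round(2),m.sum(),z.sum())
    for h in(.006,.010):
        G=g(h);X1=X-c[0];Y1=Y-c[1];r1=np.hypot(X1,Y1)
        t=(G<70)&(r1>39.5)&(r1<47)&(abs(np.arctan2(Y1,X1)+.22)<.22)
        print(" tab h",h,X1[t].mean().round(1),Y1[t].mean().round(1),t.sum(),"value",round(1.5-np.arctan2(Y1[t].mean(),X1[t].mean()),3))
    for h,r0,rr in((.048,0,28),(.012,29,36)):
        G=g(h);X1=X-c[0];Y1=Y-c[1];r1=np.hypot(X1,Y1)
        p=((G>85)&(r1<rr)&(r1>=r0)&(abs(np.arctan2(Y1,X1)+.22)<.5 if r0 else X1>-3)).astype(np.uint8)
        k,l,stt,cc=cv2.connectedComponentsWithStats(p)
        for i in range(1,k):
            if stt[i,4]<60:continue
            pts=np.stack([X1[l==i],Y1[l==i]],1).astype(np.float32);d=cv2.fitLine(pts,cv2.DIST_L2,0,.01,.01).ravel()
            if d[0]<0:d[:2]*=-1
            mm=pts.mean(0);print(" line h",h,len(pts),mm.round(1),"dirvalue",round(1.5-np.arctan2(d[1],d[0]),3),"posvalue",round(1.5-np.arctan2(mm[1],mm[0]),3))
E
```

```text
top3 topmark [  3.4 -54.7] zero [nan nan] axis [nan nan] 509 0
 tab h 0.006 nan nan 0 value nan
 tab h 0.01 nan nan 0 value nan
side3 topmark [  2.3 -55. ] zero [ 4.6 55. ] axis [-0.42 -0.01] 486 42
 tab h 0.006 41.7 -9.8 406 value 1.73
 tab h 0.01 41.3 -11.1 399 value 1.763
 line h 0.048 1617 [11.3 20.7] dirvalue 1.997 posvalue 0.427
 line h 0.048 1085 [13.6 -6.7] dirvalue 1.712 posvalue 1.956
 line h 0.012 177 [32.4 -7.6] dirvalue 2.003 posvalue 1.732
 line h 0.012 149 [30.7  2.6] dirvalue 2.4 posvalue 1.414<stdin>:11: RuntimeWarning: Mean of empty slice.
  ret = ret.dtype.type(ret / rcount)
<stdin>:16: RuntimeWarning: Mean of empty slice.
```

```bash
python3 - <<'E'
from h import *
T=dict(np.load("top3.npz"));pt=lambda a:np.array(a,float)*75/400+[380,180]-.4
Q=O+F@[-.0005,-.0003,0]
f=lambda a,h:onface(T,[pt(a)],h,Q)[0]*1000
v=lambda d:round(1.5-np.arctan2(d[1],d[0]),3)
print("bar",v(f((228,165),.048)-f((226,222),.048)))
for h in(.006,.01):print("tab",v(f((208,106),h)))
print("dot",v(f((210,133),.012)),f((210,133),.012))
T0=dict(np.load("top0.npz"))
d=cv2.absdiff(T0["pixels"],T["pixels"]);print("tab/other change",d[195:202,416:422].max())
print(get_obs()["force"],get_obs()["qvel"].round(2))
E
```

```text
bar 1.655
tab 1.727
tab 1.708
dot 1.756 [31.61191432 -8.26225795 12.        ]
tab/other change 14
[ 0.88383596 -0.49496774  0.58671556] [-9.33  2.12  1.88 -4.32  0.97 13.31]
```

Tab ≈1.73, dial ≈1.72: aligned well within 0.1. Let the arm settle and hand in.

```bash
python3 -m crank '{"delta_pos":[[0,0,0],[0,0,0],[0,0,0],[0,0,0]],"turn":[[0,0,0],[0,0,0],[0,0,0],[0,0,0]],"grip":[0.6,0.6,0.6,0.6]}' && python3 -c "
from h import *
print(get_obs()['qvel'].round(2)); print(close_job())"
```

```text
clock: 16.57
tool_pos: [0.3786, -0.0692, 0.2586]
orientation: [-178.3, 65.3, -0.1]
force: [0.8, 0.3, -0.3]
opening: 0.0525
[-0.3   0.15  0.01  0.22  0.   -0.4 ]
the job is handed in; nothing more can be done
None
```

I wound the timer past its top mark, turned it back to the marker tab and let go. The job was handed in at 16.6 s; it reports no verdict.

- **Winding:** I wound the dial from about 0.39 to about 3.22 rad (the side view gave 3.27) and held it there for over 0.5 s. This took two grasps. I regripped partway because the first grasp was about 5 mm off-centre along the bar, which pushed the sideways force up to about 29 N.
- **Turning back:** I turned it back to about 1.72 rad, opened the gripper and backed off, with nothing touching and the arm nearly at rest.

**Last checks:**
- **Marker tab:** it read 1.73–1.76 rad in the side view and 1.71–1.73 in the top view. The tab's patch in the top picture is nearly unchanged from the start.
- **Pointer:** it read 1.71–1.73 rad in the side view and 1.72 from the tool angle. The top view disagreed with itself, giving 1.66 from the short bar line and 1.76 from the pointer's end on the dial. The worst of these is about 0.1 rad from the highest tab reading, which is the tolerance itself. Most readings agree within about 0.05.
- **Not measured:** an automatic mask check on the top view failed because it could not find the zero stroke, so I read the top-view values by hand. I did not measure the thermostat knob or the loose items afterwards. The arm was kept clear of them, and the only notable forces came while gripping the dial.

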